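# Lock the bench balance for carrying

## Robot

A 7-joint arm with a two-finger parallel gripper is mounted at the origin on the work surface. World frame = base frame: x ahead of the robot, y to its left, z up, the work surface at z = 0. Lengths are in m, angles in degrees, forces in N, time in s.
With the tool pointing down it reaches from about 0.425 to 0.875 m from the base axis. Payload 4.7 kg.
Tool frame: the origin (TCP) lies between the finger pads; the fingertips stand env.finger_overhang ahead of it and the grasp point (between the pads) lies 5 mm behind it (env.finger_overhang is the distance from the TCP to the fingertips, in m); z points along the fingers, y is the line along which they close (so a half turn about z gives the same grasp; the last joint's range is limited). The gripper opens to 87 mm and grips with 3 to 60 N. Pads are 19 mm wide; open, the fingers measure 117 mm over their backs; the gripper's body (75 mm by 190 mm) begins 51 mm behind the grasp point.
Start: joints at [66.125, 18.392, -4.016, 83.108, 1.295, 78.541, -3.26], TCP at [0.271, -0.591, 0.237] pointing down, gripper open.
Joint ranges: [-163.93, 163.93], [-17.29, 119.83], [-79.2, 71.16], [3.27, 140.29], [-89.18, 269.18], [5.43, 117.66], [-154.24, 154.24]. Speed limits (degrees/s): [147.25, 147.25, 180, 180, 180, 180, 180].

## Interface

Orientations are given as [roll, pitch, yaw] about the fixed x, y, z axes, in that order (R = Rz(yaw) Ry(pitch) Rx(roll)).
In Python, from cell import telemetry, eyes, env, models gives the robot as it stands. The module is installed in compiled form; this text tells all that it offers.
- The arm moves only by the tool drive_tool, never from a script. Its arguments are lists of equal length, an entry for each row: "angular": the turn, a rotation vector about the tool's x, y, z in rad, a list of three; "delta_pos": the shift along the tool's x, y, z in cm, a list of three; "gripper": the finger opening in cm, from 0 to 8.7. A call has 1 to 20 rows; each row shifts and turns the commanded pose from where the row before left it, along the tool's axes as they then stand; what a row does not reach is not made up. A row lasts 1/10 s, in which the tool goes at most 50 mm and 8.59 degrees, less where a joint would pass 70% of its speed; a pose out of reach is approached as far as the arm can. A call with a gripper value outside its range is refused whole. The fingers move at their own pace and stop on an object; "squeeze" is the grip in N (left out, the last holds). Time passes only in rows, so rows that do not move let the fingers close. It gives the time, the measured TCP pose, the force, the opening and the grip force at its end, in the units of the state.
- telemetry.get_obs(): the state, without advancing time (a new reading comes with each control period).
- eyes.read_camera(name): name is "scene" or "top"; returns a dict with "pixels" (384x512x3 uint8, red, green, blue), "mtx" (3x3 intrinsics, pixels), "D" ([k1, k2, p1, p2, k3] as OpenCV has them; the pictures are not rectified), "origin" and "orientation" of the camera in the world. Camera axes: x right, y down, z forward; pixel columns grow to the right and rows downward; lengths in m; the calibration is good to about 2 mm. A picture is of the moment at which its call begins. There is no depth.
- env.sign_off(): hands the job in; it is judged then, once.
Trained networks look in a picture, given as the dict that the camera call returned (one of the last four; its "shot" number tells which), for a name from the list of things; names that differ only in an ending like _2 or _b are one class to them, and where a whole thing is asked for, a point or a joint stands for the part that bears it (a point fixed in the world has none). Each returns a list of dicts, best first, with "p" (0 to 1); they miss things now and then, are a little off and sometimes report something else, mostly with a low value. They report only what shows in the picture. A call takes as long as a camera call. They do not tell look-alikes from the thing itself.
- models.search_frame(picture, target): "centre" ([column, row] in pixels, amid what is visible of it).
- models.cut_out(picture, target): "pixels" (384x512 bool, what is visible of it) and "centre" ([column, row] in pixels, amid what is visible of it).
The state is a dict: "time_s": time; "qpos": joint angles; "joint_velocities": joint speeds; "effort": joint torques, N m; "tool_pos": TCP position; "tool_rot": TCP orientation; "force": force on the tool from outside, world axes, zero at the start; "wrist_torque": the same for the moment, N m; "grip_width": finger opening in m; "grasp_force": force on a finger pad.
Only numpy, scipy, OpenCV 4.12 (cv2) and the standard library are available. Lean on these libraries where they do the work, as an engineer would, in place of code of your own. Each camera call takes 0.05 s, during which the arm holds its last target. There are 200 camera calls.

## Task

Get the bench balance ready to be carried. First lift the jar off the weighing pan and set it down gently, upright, inside the steel tray; then slide the balance's transport lock (the larger of the two black grips on its deck) along its track, away from the robot, fully home against the steel end stop.

Things in the scene. Friction and masses are not known exactly. Their poses are not given: they have to be found in the camera images.
- jar: Closed amber glass jar, black cap, loose, on the balance's round pan (120 mm across, top 68 mm above the table). Straight body 48 mm in diameter, 46 mm tall; shoulder; cap 44 mm wide; 66 mm tall in all, about 120 g. Origin: centre of its underside, z up. Grip the body about 35 mm above the underside. An identical jar on the table beside the tray is a bystander.
- tray: Low open steel tray on the table, fixed, 180 mm along its x, 140 mm along its y, 20 mm high, walls and floor 5 mm thick. Origin: centre of its underside, on the table. A small capped vial (22 mm in diameter, 42 mm tall) stands in its corner near x +65, y -50 mm; the middle is free for the jar.
- lock (a joint): Position of the transport lock along its straight track: 0 m at the end near the robot (free), 0.070 m against the end stop (locked). It starts in the first 20 mm, slides with about 2 N of friction and stays where left. The zero-trim grip 80 mm to its +y side, only 12 mm long and tall, is not to be used.
- lock_top (a point): Top centre of the lock's black grip: 30 mm along the track (x), 24 mm across (y), 32 mm tall, on a foot 36 x 32 x 5 mm; 87 mm above the table, 37 mm above the fixed balance's deck. x: sliding direction to the stop (steel block 20 mm wide, 12 mm tall, at the track's far end); y across; z up. 50 mm are free on both sides; the pan, centred 135 mm to -y, stands 18 mm above the deck.
Not all that is in view belongs to the job. What is shaped like the jar but turquoise is not meant.

How it is judged (in metres and radians):
On the way, in this order (a step that is already met when the one before it is completed fails the run):
1. the jar stands upright on the tray's floor, let go (x of jar in the frame of tray between -0.07 and 0.07 m and y of jar in the frame of tray between -0.05 and 0.05 m and z of jar in the frame of tray below 0.015 m and angle between jar's own z axis and vertical below 0.175 rad and contact force between jar and the fingers below 0.1 N), for 0.2 s.
2. the transport lock is at its end stop (value of joint lock above 0.06 m), for 0.2 s.
At the end, for the whole second after the job is handed in: The transport lock is within 10 mm of its end stop, and the jar from the pan stands at rest on the floor of the tray, within 10 degrees of upright, anywhere inside the walls (centre within 70 mm along x and 50 mm along y of the tray's centre) (value of joint lock above 0.06 m and x of jar in the frame of tray between -0.07 and 0.07 m and y of jar in the frame of tray between -0.05 and 0.05 m and z of jar in the frame of tray below 0.015 m and angle between jar's own z axis and vertical below 0.175 rad and linear speed of jar below 0.02 m/s); the robot touches nothing.
It fails at once if the jar is tipped by more than 35 degrees (angle between jar's own z axis and vertical above 0.61 rad).
It fails at once if the jar is dropped from more than 25 mm above the tray's floor (contact force between jar and anything else below 0.02 N and distance of jar from where it was at the start of the episode above 0.05 m and z of jar in the frame of tray above 0.03 m).
It also fails if it takes over 48 s, if anything falls off the work surface, if the arm or the gripper's body presses on something with over 40 N, if the wrist force passes 120 N, or if a joint passes its speed limit or range.

## Working session

There is one attempt and no reset: what is moved stays moved. The work goes in short steps, Python scripts to look and compute and a tool call to move; the robot and the scene stay as the last step left them, time stands still between calls to the robot, and variables do not carry over. Pictures are saved under pics/ and viewed, at most 10 in all, crops included, and the job is handed in when it is done.

Besides the shell and the picture viewer there is one more tool, called after "Call:" as name(argument=value, ...), one argument or row to a line, values as JSON. drive_tool: Moves the arm, as the interface text tells. Its arguments: {"type":"object","properties":{"angular":{"type":"array","items":{"type":"array","items":{"type":"number"}}},"delta_pos":{"type":"array","items":{"type":"array","items":{"type":"number"}}},"gripper":{"type":"array","items":{"type":"number"}},"squeeze":{"type":"number"}},"required":["angular","delta_pos","gripper"]}

```bash
mkdir -p pics; cat > h.py <<'E'
import numpy as np, cv2
from scipy.spatial.transform import Rotation as R
from cell import telemetry, eyes, env, models
def rot(o):
    o=np.array(o,float)
    if o.shape==(3,3): return o
    if o.size==3: return R.from_euler('xyz',o,degrees=True).as_matrix()
    return R.from_quat(o).as_matrix()
def ray(p,uv):
    n=cv2.undistortPoints(np.array([[uv]],float),np.array(p['mtx']),np.array(p['D'],float))[0,0]
    return np.array(p['origin']),rot(p['orientation'])@np.array([n[0],n[1],1.])
def at_z(p,uv,z):
    o,d=ray(p,uv); return o+d*(z-o[2])/d[2]
def proj(p,X):
    Rm=rot(p['orientation']);rv=cv2.Rodrigues(Rm.T)[0]
    return cv2.projectPoints(np.array(X,float).reshape(-1,1,3),rv,-Rm.T@np.array(p['origin']),np.array(p['mtx']),np.array(p['D'],float))[0][:,0]
def tri(a,b):
    (o1,d1),(o2,d2)=a,b
    A=sum(np.eye(3)-np.outer(d,d)/(d@d) for d in(d1,d2))
    B=sum((np.eye(3)-np.outer(d,d)/(d@d))@o for o,d in(a,b))
    return np.linalg.solve(A,B)
E
python3 - <<'E'
from h import *
np.set_printoptions(precision=4,suppress=True)
ps={n:eyes.read_camera(n) for n in('top','scene')}
for n,p in ps.items():
    print(n,p['origin'],p['orientation'])
    cv2.imwrite(f'pics/{n}0.png',cv2.resize(p['pixels'][:,:,::-1],(800,600)))
    for t in('jar','tray','lock','lock_top'):
        print(n,t,[(np.round(d['centre'],1),round(d['p'],2)) for d in models.search_frame(p,t)])
o=telemetry.get_obs();print(o,env.finger_overhang)
E
```

```text
top [ 0.3965 -0.0587  0.8788] [-169.0495    1.8089  -90.5084]
top jar [(array([281.9, 168.7]), 0.67), (array([281.8, 211.7]), 0.64)]
top tray [(array([366. , 211.2]), 0.92)]
top lock [(array([155. , 214.3]), 0.74)]
top lock_top [(array([152.7, 210.3]), 0.84)]
scene [0.7955 0.2311 0.6257] [-145.7644   -0.5233  140.561 ]
scene jar [(array([292.8, 229.3]), 0.92), (array([225.3, 213.9]), 0.79), (array([260.6, 190.1]), 0.63)]
scene tray [(array([204.6, 139.1]), 0.59)]
scene lock [(array([387.2, 290.2]), 0.94)]
scene lock_top [(array([383.9, 290.9]), 0.59)]
{'time_s': 0.5, 'qpos': array([66.1258, 18.3929, -4.0165, 83.1093,  1.2954, 78.5413, -3.2601]), 'joint_velocities': array([-0.0166, -0.0117,  0.1223, -0.2165, -0.0514, -0.0703, -0.0587]), 'effort': array([  0.0001, -49.0603,  -0.4026, -31.2463,  -0.064 ,   0.0347,
         0.    ]), 'tool_pos': array([ 0.2714, -0.5906,  0.2366]), 'tool_rot': array([179.9983,   0.0031,  24.6835]), 'force': array([ 0.0454,  0.057 , -0.1204]), 'wrist_torque': array([0.0154, 0.0116, 0.0211]), 'grasp_force': 0.0, 'grip_width': 0.08719135469866517} 0.014
```

View pics/top0.png

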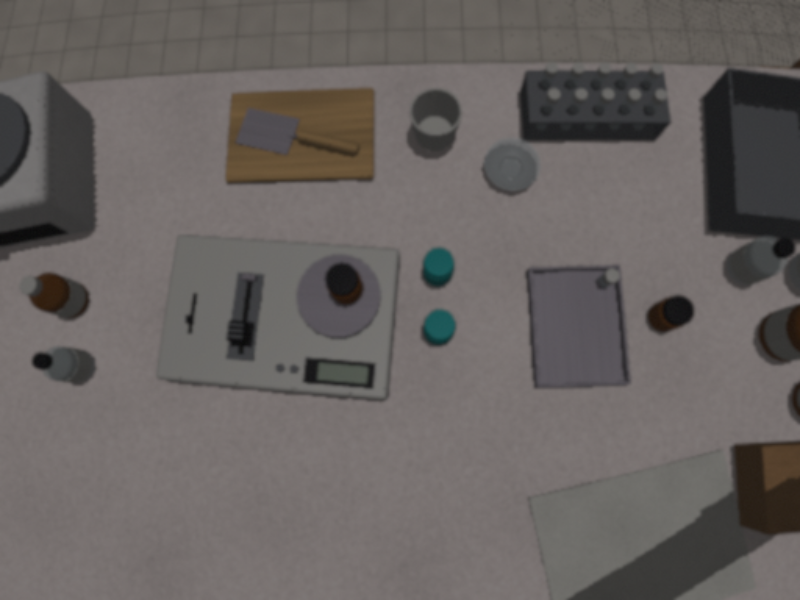

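View pics/scene0.png

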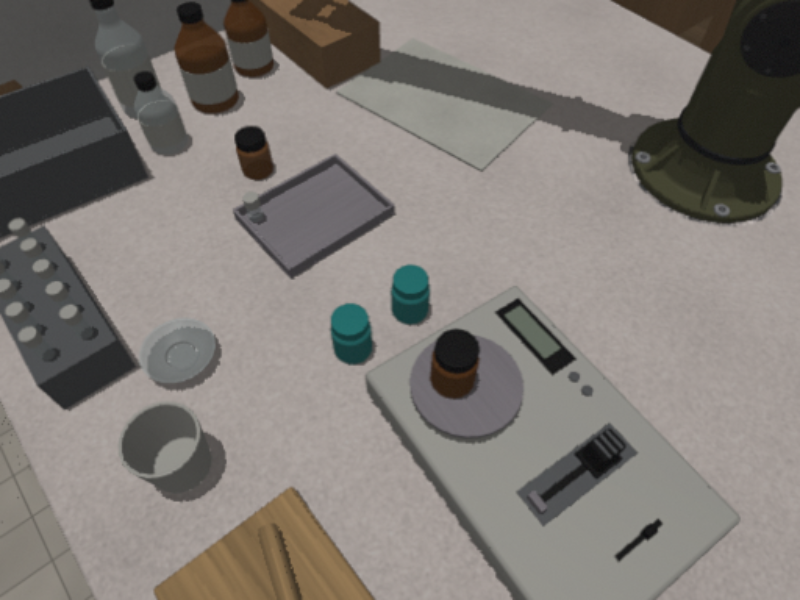

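The top view shows the target jar on the pan at about (345,283) in the 800 px picture. The tray is at (578,326) and the bystander jar is right of it at (671,313). The lock grip is at (240,332) at the near end of its track, and the trim grip is at (190,318). In the scene view the target jar is at (455,362) and the lock is at (602,450). The turquoise jars are decoys.

```bash
cat > loc.py <<'E'
from h import *
from scipy.optimize import minimize
np.set_printoptions(precision=4,suppress=True)
ps={n:eyes.read_camera(n) for n in('top','scene')}
th=np.linspace(0,2*np.pi,40)
def cyl(r,z0,z1): return np.array([[r*np.cos(t),r*np.sin(t),z] for z in(z0,z1) for t in th])
JAR=np.vstack([cyl(.024,0,.046),cyl(.022,.05,.066)])
def box(l,w,z0,z1): return np.array([[sx*l/2,sy*w/2,z] for sx in(-1,1) for sy in(-1,1) for z in(z0,z1)])
TRAY=box(.18,.14,0,.02); LOCK=np.vstack([box(.03,.024,-.032,0),box(.036,.032,-.037,-.032)])
def pose(S,x,y,z,a): return S@R.from_euler('z',a).as_matrix().T+[x,y,z]
S=4
def iou(p,P,m):
    h=cv2.convexHull((proj(p,P)*S+S/2-.5).round().astype(np.int32)); im=np.zeros((384*S,512*S),np.uint8); cv2.fillConvexPoly(im,h,1)
    M=cv2.resize(m.astype(np.uint8),None,fx=S,fy=S,interpolation=cv2.INTER_NEAREST)
    return (im&M).sum()/max(1,(im|M).sum())
def fit(views,shape,z,x0,yaw=False):
    f=lambda q:-sum(iou(p,pose(shape,q[0],q[1],z,q[2]*10 if yaw else 0),m) for p,m in views)/len(views)
    s=np.array([x0[0],x0[1],0.]) if yaw else np.array(x0[:2])
    n=len(s); sim=np.vstack([s]+[s+.012*np.eye(n)[i] for i in range(n)])
    r=minimize(f,s,method='Nelder-Mead',options=dict(initial_simplex=sim,xatol=1e-4,fatol=1e-5))
    return np.r_[r.x[:2],np.degrees(r.x[2]*10) if yaw else 0],-r.fun
def mask(p,t,near):
    L=[d for d in models.cut_out(p,t) if np.hypot(*(np.array(d['centre'])-near))<20]
    return L[0]['pixels'] if L else None
E
cat > a.py <<'E'
from loc import *
for t,sh,z,nt,ns,yaw in(('jar',JAR,.068,(221,181),(291,232),0),('tray',TRAY,0,(370,209),(200,138),1),('lock',LOCK,.087,(154,212),(386,289),1)):
    v=[(n,ps[n],mask(ps[n],t,c)) for n,c in(('top',nt),('scene',ns))]
    print(t,[(n,None if m is None else m.sum()) for n,p,m in v])
    v=[(n,p,m) for n,p,m in v if m is not None]
    x0=at_z(ps['top'],nt,z)
    for sub in [v]+[[w] for w in v]:
        if sub: print('  ',[w[0] for w in sub],*fit([(p,m) for _,p,m in sub],sh,z,x0,yaw))
# track direction: balance outline far edge / track ends from top view, deck z .05
for uv in((159,379),(388,397),(399,249),(178,237)): print(at_z(ps['top'],np.array(uv)/1.5625,.05))
E
python3 a.py
```

```text
jar [('top', np.int64(553)), ('scene', np.int64(1172))]
   ['top', 'scene'] [0.5684 0.044  0.    ] 0.9313298000604886
   ['top'] [0.5674 0.0439 0.    ] 0.9473450836936038
   ['scene'] [0.5702 0.0454 0.    ] 0.9484457537586347
tray [('top', np.int64(4670)), ('scene', np.int64(4402))]
   ['top', 'scene'] [ 0.5192 -0.2935  1.2894] 0.9381174471517442
   ['top'] [ 0.5177 -0.2952  1.1906] 0.9516703757541454
   ['scene'] [ 0.5203 -0.2921  1.1739] 0.9514587009150219
lock [('top', np.int64(266)), ('scene', np.int64(554))]
   ['top', 'scene'] [0.5063 0.1969 0.1697] 0.8491646180460712
   ['top'] [ 0.5053  0.1962 -1.345 ] 0.8714700996677741
   ['scene'] [ 0.5085  0.1974 -3.3977] 0.8547998070429329
[0.4411 0.3173 0.05  ]
[ 0.415  -0.0143  0.05  ]
[ 0.6278 -0.0314  0.05  ]
[0.6538 0.302  0.05  ]
```

Call:
drive_tool(
  angular=[
    [0,0,0.1],
    [0,0,0.14],
    [0,0,0.14],
    [0,0,0.13],
    [0,0,0],
    [0,0,0],
    [0,0,0],
    [0,0,0],
    [0,0,0],
    [0,0,0],
    [0,0,0],
    [0,0,0],
    [0,0,0],
    [0,0,0],
    [0,0,0],
    [0,0,0],
    [0,0,0],
    [0,0,0],
    [0,0,0],
    [0,0,0],
  ],
  delta_pos=[
    [0,0,0],
    [0,0,0],
    [0,0,0],
    [0,0,0],
    [0.8,-2,0],
    [1.6,-4.2,0],
    [1.6,-4.2,0],
    [1.6,-4.2,0],
    [1.6,-4.2,0],
    [1.6,-4.2,0],
    [1.6,-4.2,0],
    [1.6,-4.2,0],
    [1.6,-4.2,0],
    [1.6,-4.2,0],
    [1.6,-4.2,0],
    [1.6,-4.2,0],
    [1.6,-4.2,0],
    [1.6,-4.2,0],
    [1.6,-4.2,0],
    [1.6,-4.2,0],
  ],
  gripper=[8.7,8.7,8.7,8.7,8.7,8.7,8.7,8.7,8.7,8.7,8.7,8.7,8.7,8.7,8.7,8.7,8.7,8.7,8.7,8.7],
)

```text
time_s: 2.9
tool_pos: [0.5707, 0.0392, 0.2369]
tool_rot: [180.0, -0.1, -4.6]
force: [0.3, -0.2, 0.5]
grip_width: 0.0868
grasp_force: 0.0
```

Call:
drive_tool(
  angular=[
    [0,0,0],
    [0,0,0],
    [0,0,0],
    [0,0,0],
    [0,0,0],
    [0,0,0],
  ],
  delta_pos=[
    [-0.2,-0.5,0],
    [0,0,3],
    [0,0,3],
    [0,0,2],
    [0,0,0],
    [0,0,0],
  ],
  gripper=[8.7,8.7,8.7,8.7,8.7,8.7],
)

```text
time_s: 3.5
tool_pos: [0.5685, 0.0424, 0.157]
tool_rot: [180.0, -0.0, -4.6]
force: [1.6, -0.1, 0.4]
grip_width: 0.087
grasp_force: 0.0
```

```bash
python3 - <<'E'
from h import *
for n in('scene',):
    p=eyes.read_camera(n)
    o=telemetry.get_obs(); print(o['tool_pos'],o['tool_rot'])
    cv2.imwrite('pics/s1.png',cv2.resize(p['pixels'][130:330,180:450,::-1],(800,592)))
E
```

```text
[0.56919619 0.04261412 0.15784784] [-1.79997926e+02 -1.04359518e-01 -4.56016882e+00]
```

View pics/s1.png

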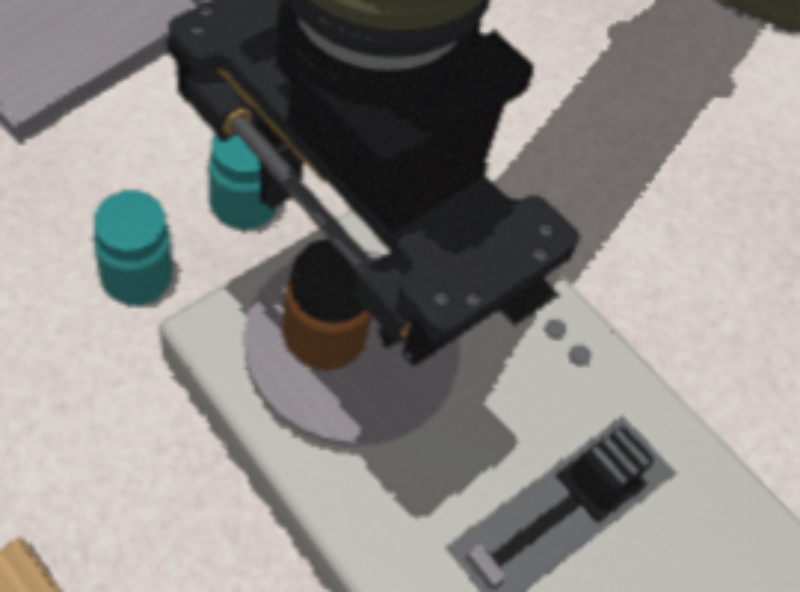

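The picture shows the jar at (330,300) between the two fingers, at about (280,180) and (410,340), with the lock and decoys clear. I'll descend and grip.

Call:
drive_tool(
  angular=[
    [0,0,0],
    [0,0,0],
    [0,0,0],
    [0,0,0],
    [0,0,0],
    [0,0,0],
    [0,0,0],
    [0,0,0],
    [0,0,0],
    [0,0,0],
    [0,0,0],
    [0,0,0],
    [0,0,0],
    [0,0,0],
  ],
  delta_pos=[
    [0,-0.15,1.5],
    [0,0,1.5],
    [0,0,1.5],
    [0,0,1],
    [0,0,0.5],
    [0,0,0],
    [0,0,0],
    [0,0,0],
    [0,0,0],
    [0,0,0],
    [0,0,0],
    [0,0,0],
    [0,0,0],
    [0,0,0],
  ],
  gripper=[8.7,8.7,8.7,8.7,8.7,8.7,6,5,4.4,4.4,4.4,4.4,4.4,4.4],
  squeeze=15,
)

```text
time_s: 4.95
tool_pos: [0.5686, 0.0441, 0.0967]
tool_rot: [180.0, -0.0, -4.5]
force: [-1.3, -0.1, 1.8]
grip_width: 0.0475
grasp_force: 15.0
```

Call:
drive_tool(
  angular=[
    [0,0,0],
    [0,0,0],
    [0,0,0],
    [0,0,0],
    [0,0,0],
    [0,0,0],
    [0,0,0],
    [0,0,0],
    [0,0,0],
    [0,0,0],
    [0,0,0],
    [0,0,0],
    [0,0,0],
    [0,0,0],
    [0,0,0],
    [0,0,0],
    [0,0,0],
    [0,0,0],
  ],
  delta_pos=[
    [0,0,-0.5],
    [0,0,-1.5],
    [0,0,-1.5],
    [0,0,-1.5],
    [0,0.5,0],
    [-0.1,1.5,0],
    [-0.2,2.5,0],
    [-0.2,3.5,0],
    [-0.3,4,0],
    [-0.3,4,0],
    [-0.3,4,0],
    [-0.3,4,0],
    [-0.2,4,0],
    [-0.2,3,0],
    [-0.1,2,0],
    [-0.1,1,0],
    [0,0,0],
    [0,0,0],
  ],
  gripper=[4.4,4.4,4.4,4.4,4.4,4.4,4.4,4.4,4.4,4.4,4.4,4.4,4.4,4.4,4.4,4.4,4.4,4.4],
)

```text
time_s: 6.75
tool_pos: [0.5187, -0.2916, 0.1462]
tool_rot: [-179.9, 0.0, -4.5]
force: [-0.7, -0.2, -1.0]
grip_width: 0.0477
grasp_force: 15.0
```

Call:
drive_tool(
  angular=[
    [0,0,0],
    [0,0,0],
    [0,0,0],
    [0,0,0],
    [0,0,0],
    [0,0,0],
    [0,0,0],
  ],
  delta_pos=[
    [0,0.1,1],
    [0,0.1,2],
    [0,0,2.5],
    [0,0,2.5],
    [0,0,1.6],
    [0,0,1],
    [0,0,0],
  ],
  gripper=[4.4,4.4,4.4,4.4,4.4,4.4,4.4],
)

```text
time_s: 7.45
tool_pos: [0.5179, -0.2937, 0.0391]
tool_rot: [-179.9, 0.1, -4.5]
force: [-1.2, -0.6, -0.1]
grip_width: 0.0476
grasp_force: 15.0
```

```bash
python3 - <<'E'
from h import *
p=eyes.read_camera('scene')
o=telemetry.get_obs(); print(o['tool_pos'],o['force'])
cv2.imwrite('pics/s2.png',cv2.resize(p['pixels'][50:230,80:320,::-1],(800,600)))
E
```

```text
[ 0.51869717 -0.29431519  0.04036845] [ 0.54717458  0.50054296 -0.33820042]
```

View pics/s2.png

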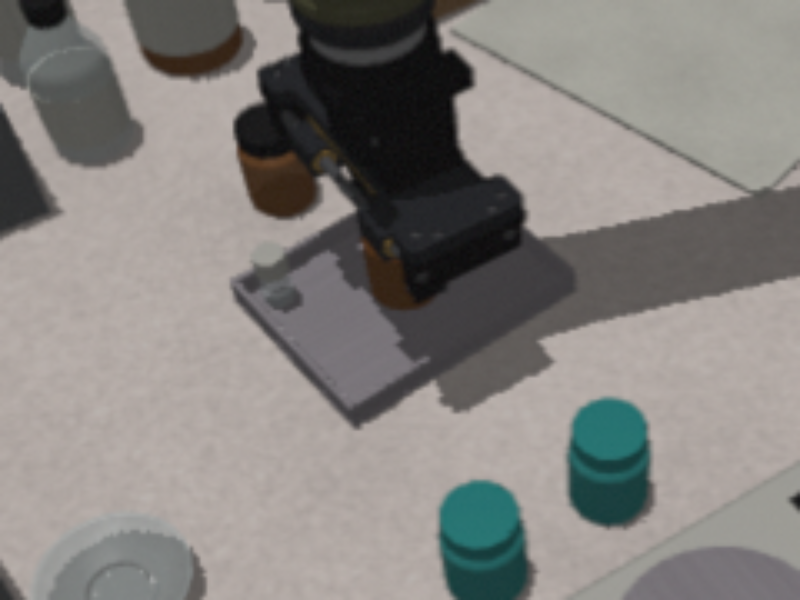

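The picture shows the jar at (400,280) held upright over the middle of the tray, well clear of the vial at (272,270). I'll lower it gently.

Call:
drive_tool(
  angular=[
    [0,0,0],
    [0,0,0],
    [0,0,0],
    [0,0,0],
    [0,0,0],
    [0,0,0],
  ],
  delta_pos=[
    [0,0,0.2],
    [0,0,0.2],
    [0,0,0.1],
    [0,0,0.1],
    [0,0,0],
    [0,0,0],
  ],
  gripper=[4.4,4.4,4.4,4.4,4.4,4.4],
)

```text
time_s: 8.1
tool_pos: [0.5186, -0.2948, 0.0346]
tool_rot: [180.0, -0.0, -4.5]
force: [0.0, 0.6, -1.0]
grip_width: 0.048
grasp_force: 15.0
```

Call:
drive_tool(
  angular=[
    [0,0,0],
    [0,0,0],
    [0,0,0],
    [0,0,0],
  ],
  delta_pos=[
    [0,0,0.1],
    [0,0,0],
    [0,0,0],
    [0,0,0],
  ],
  gripper=[4.4,4.4,4.4,4.4],
)

```text
time_s: 8.5
tool_pos: [0.5188, -0.2948, 0.0337]
tool_rot: [180.0, -0.0, -4.5]
force: [0.9, -0.2, 0.5]
grip_width: 0.0469
grasp_force: 15.0
```

Call:
drive_tool(
  angular=[
    [0,0,0],
    [0,0,0],
    [0,0,0],
    [0,0,0],
  ],
  delta_pos=[
    [0,0,0.1],
    [0,0,0],
    [0,0,0],
    [0,0,0],
  ],
  gripper=[4.4,4.4,4.4,4.4],
)

```text
time_s: 8.9
tool_pos: [0.5188, -0.2949, 0.0336]
tool_rot: [180.0, -0.0, -4.5]
force: [-1.7, 1.0, 5.3]
grip_width: 0.0476
grasp_force: 15.0
```

The jar is in contact with the tray floor (5.3 N). I'll release and rise.

Call:
drive_tool(
  angular=[
    [0,0,0],
    [0,0,0],
    [0,0,0],
    [0,0,0],
    [0,0,0],
    [0,0,0],
    [0,0,0],
    [0,0,0],
    [0,0,0],
    [0,0,0],
    [0,0,0],
    [0,0,0],
  ],
  delta_pos=[
    [0,0,0],
    [0,0,0],
    [0,0,0],
    [0,0,0],
    [0,0,0],
    [0,0,-1],
    [0,0,-1.5],
    [0,0,-2],
    [0,0,-3],
    [0,0,-3],
    [0,0,-3],
    [0,0,-1],
  ],
  gripper=[5.2,6,7,7.5,7.5,7.5,7.5,7.5,7.5,7.5,7.5,7.5],
)

```text
time_s: 10.1
tool_pos: [0.5207, -0.2956, 0.1829]
tool_rot: [179.8, -0.4, -4.5]
force: [1.1, -0.3, 0.3]
grip_width: 0.0748
grasp_force: 0.0
```

```bash
cat > b.py <<'E'
from loc import *
LK=LOCK@R.from_euler('z',-4.5,degrees=True).as_matrix().T
v=[(n,ps[n],mask(ps[n],'lock',c)) for n,c in(('top',(154,212)),('scene',(386,289)))]
v=[w for w in v if w[2] is not None]
for sub in [v]+[[w] for w in v]: print([w[0] for w in sub],*fit([(p,m) for _,p,m in sub],LK,.087,(.506,.197)))
print([(n,[np.round(d['centre'],1) for d in models.search_frame(ps[n],'jar')]) for n in ps])
o,e=[],telemetry.get_obs(); print(e['tool_pos'],e['tool_rot'])
def crop(n,r,c,h,w,k):
    p=ps[n];im=cv2.resize(p['pixels'][r:r+h,c:c+w,::-1],None,fx=k,fy=k,interpolation=cv2.INTER_CUBIC)
    for x0,col in((np.array([.5065,.197]),(0,0,255)),):
        q=pose(box(.03,.024,-.032,0),*x0,.087,np.radians(-4.5)); u=(proj(p,q)-[c,r]+.5)*k
        for i in(1,3,5,7):
            for j in(1,3,5,7):
                if i<j: cv2.line(im,tuple(u[i].astype(int)),tuple(u[j].astype(int)),col,1)
    return im
a=crop('top',170,130,80,60,6.6);b=crop('scene',255,325,100,75,5.28)
cv2.imwrite('pics/l.png',np.hstack([cv2.resize(a,(396,528)),cv2.resize(b,(396,528))]))
E
python3 b.py
```

```text
['top', 'scene'] [0.5062 0.1968 0.    ] 0.8496602407298375
['top'] [0.5056 0.1948 0.    ] 0.9075647668393783
['scene'] [0.5086 0.1981 0.    ] 0.8818837097549255
[('top', [array([281.6, 169.4]), array([370.5, 211.7]), array([280.6, 209.5])]), ('scene', [array([260.7, 191. ]), array([223.8, 212.6]), array([201.2, 124.5])])]
[ 0.5176 -0.2943  0.1758] [-179.9277    0.1549   -4.5347]
```

View pics/l.png

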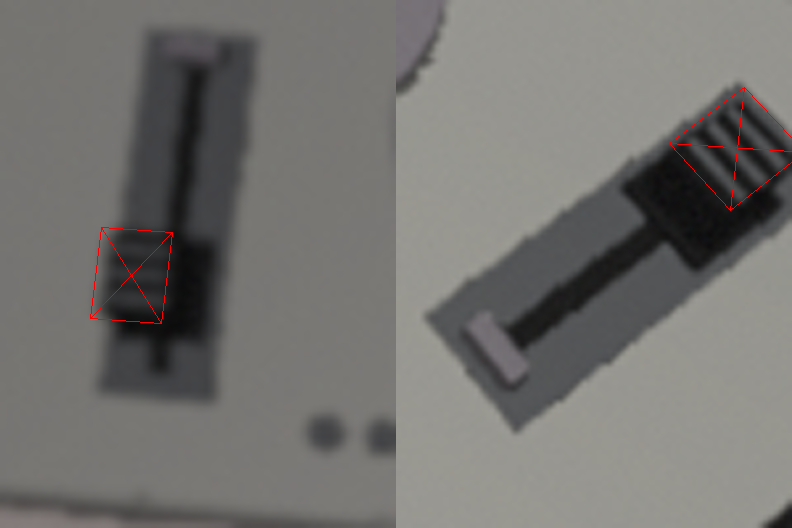

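The overlay (red) matches the lock grip in both views to about 2 mm. The steel stop is at the far end of the track at (190,48). The jar is now detected in the tray.

Call:
drive_tool(
  angular=[
    [0,0,0],
    [0,0,0],
    [0,0,0],
    [0,0,0],
    [0,0,0],
    [0,0,0],
    [0,0,0],
    [0,0,0],
    [0,0,0],
    [0,0,0],
    [0,0,0],
    [0,0,0],
    [0,0,0],
    [0,0,0],
    [0,0,0],
    [0,0,0],
  ],
  delta_pos=[
    [-0.1,-1,0],
    [-0.3,-3,0],
    [-0.4,-4,0],
    [-0.5,-4.5,0],
    [-0.5,-4.5,0],
    [-0.5,-4.5,0],
    [-0.5,-4.5,0],
    [-0.5,-4.5,0],
    [-0.5,-4.5,0],
    [-0.5,-4.5,0],
    [-0.4,-4,0],
    [-0.3,-3,0],
    [-0.1,-1.5,0],
    [0,-0.9,0],
    [0,0,0],
    [0,0,0],
  ],
  gripper=[7,6,6,6,6,6,6,6,6,6,6,6,6,6,6,6],
)

```text
time_s: 12.0
tool_pos: [0.5063, 0.1957, 0.177]
tool_rot: [179.9, 0.0, -4.6]
force: [-0.3, -0.1, 0.8]
grip_width: 0.0603
grasp_force: 0.0
```

Call:
drive_tool(
  angular=[
    [0,0,0],
    [0,0,0],
    [0,0,0],
    [0,0,0],
    [0,0,0],
  ],
  delta_pos=[
    [0,0,1.5],
    [0,0,2.5],
    [0,0,2],
    [0,0,0.5],
    [0,0,0],
  ],
  gripper=[6,6,6,6,6],
)

```text
time_s: 12.5
tool_pos: [0.5058, 0.1956, 0.1112]
tool_rot: [179.9, 0.1, -4.6]
force: [-0.2, -0.6, -0.1]
grip_width: 0.0602
grasp_force: 0.0
```

```bash
python3 - <<'E'
from h import *
p=eyes.read_camera('scene')
cv2.imwrite('pics/s3.png',cv2.resize(p['pixels'][190:370,272:512,::-1],(800,600)))
o=telemetry.get_obs(); print(o['tool_pos'],o['force'])
E
```

```text
[0.50648883 0.19616087 0.11234368] [-0.7773193   0.05814257  0.35679692]
```

View pics/s3.png

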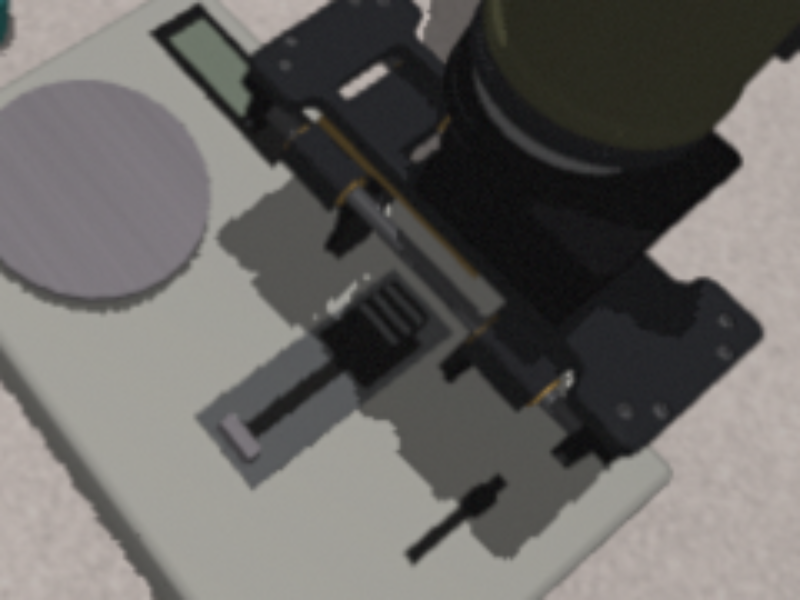

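The picture shows the fingertips at (345,235) and (455,370) straddling the lock grip at (395,310), with the trim grip clear at (485,495). I'll descend and close.

Call:
drive_tool(
  angular=[
    [0,0,0],
    [0,0,0],
    [0,0,0],
    [0,0,0],
    [0,0,0],
    [0,0,0],
    [0,0,0],
    [0,0,0],
    [0,0,0],
    [0,0,0],
    [0,0,0],
    [0,0,0],
    [0,0,0],
  ],
  delta_pos=[
    [0,0,1],
    [0,0,1.3],
    [0,0,1],
    [0,0,0.4],
    [0,0,0],
    [0,0,0],
    [0,0,0],
    [0,0,0],
    [0,0,0],
    [0,0,0],
    [0,0,0],
    [0,0,0],
    [0,0,0],
  ],
  gripper=[6,6,6,6,6,4,3,2.2,2.2,2.2,2.2,2.2,2.2],
  squeeze=15,
)

```text
time_s: 13.85
tool_pos: [0.5065, 0.1963, 0.0756]
tool_rot: [180.0, 0.0, -4.6]
force: [-0.1, -1.4, 2.1]
grip_width: 0.0238
grasp_force: 15.0
```

Call:
drive_tool(
  angular=[
    [0,0,0],
    [0,0,0],
    [0,0,0],
    [0,0,0],
    [0,0,0],
    [0,0,0],
    [0,0,0],
    [0,0,0],
    [0,0,0],
  ],
  delta_pos=[
    [0.4,0,0],
    [0.6,0,0],
    [0.6,0,0],
    [0.6,0,0],
    [0.6,0,0],
    [0.6,0,0],
    [0.6,0,0],
    [0.5,0,0],
    [0,0,0],
  ],
  gripper=[2.2,2.2,2.2,2.2,2.2,2.2,2.2,2.2,2.2],
)

```text
time_s: 14.75
tool_pos: [0.5531, 0.1921, 0.0756]
tool_rot: [180.0, -0.1, -4.6]
force: [0.4, -4.6, 3.3]
grip_width: 0.0241
grasp_force: 15.0
```

Call:
drive_tool(
  angular=[
    [0,0,0],
    [0,0,0],
    [0,0,0],
    [0,0,0],
    [0,0,0],
  ],
  delta_pos=[
    [0.3,0.02,0],
    [0.3,0.02,0],
    [0.3,0.01,0],
    [0.3,0.01,0],
    [0,0,0],
  ],
  gripper=[2.2,2.2,2.2,2.2,2.2],
)

```text
time_s: 15.25
tool_pos: [0.5639, 0.1911, 0.0756]
tool_rot: [180.0, -0.0, -4.6]
force: [-0.5, -4.9, 4.5]
grip_width: 0.0237
grasp_force: 15.0
```

Call:
drive_tool(
  angular=[
    [0,0,0],
    [0,0,0],
    [0,0,0],
    [0,0,0],
    [0,0,0],
  ],
  delta_pos=[
    [0.3,0.02,0],
    [0.2,0.02,0],
    [0.2,0.01,0],
    [0.2,0.01,0],
    [0,0,0],
  ],
  gripper=[2.2,2.2,2.2,2.2,2.2],
)

```text
time_s: 15.75
tool_pos: [0.5669, 0.1909, 0.075]
tool_rot: [179.8, 0.6, -4.5]
force: [-15.3, -4.1, 13.6]
grip_width: 0.0236
grasp_force: 15.0
```

```bash
python3 - <<'E'
from h import *
p=eyes.read_camera('scene')
cv2.imwrite('pics/s4.png',cv2.resize(p['pixels'][230:350,310:470,::-1],(800,600)))
o=telemetry.get_obs(); print(o['tool_pos'],o['force'])
E
```

```text
[0.56693875 0.19088704 0.07507544] [-13.99000361  -4.43131329  12.86390439]
```

View pics/s4.png

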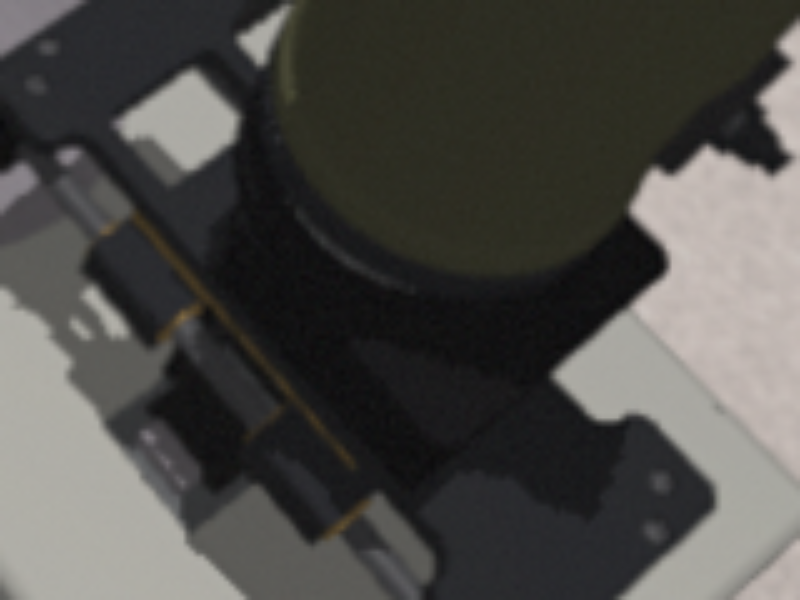

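The lock is against the steel stop at (165,455), with the force rising to 15 N and motion stopped. I'll unload, release and rise.

Call:
drive_tool(
  angular=[
    [0,0,0],
    [0,0,0],
    [0,0,0],
    [0,0,0],
    [0,0,0],
    [0,0,0],
    [0,0,0],
    [0,0,0],
    [0,0,0],
    [0,0,0],
    [0,0,0],
    [0,0,0],
    [0,0,0],
  ],
  delta_pos=[
    [-0.3,0,0],
    [-0.1,0,0],
    [0,0,0],
    [0,0,0],
    [0,0,0],
    [0,0,0],
    [0,0,-1],
    [0,0,-2],
    [0,0,-3],
    [0,0,-3],
    [0,0,-3],
    [0,0,-2],
    [0,0,0],
  ],
  gripper=[2.2,2.2,3,4.5,6,6,6,6,6,6,6,6,6],
)

```text
time_s: 17.1
tool_pos: [0.5701, 0.1918, 0.2199]
tool_rot: [-179.9, -0.4, -4.5]
force: [0.5, 0.1, -0.0]
grip_width: 0.06
grasp_force: 0.0
```

Call:
drive_tool(
  angular=[
    [0,0,0],
    [0,0,0],
    [0,0,0],
    [0,0,0],
    [0,0,0],
    [0,0,0],
  ],
  delta_pos=[
    [-2,0,0],
    [-3,0,0],
    [-3,0,0],
    [-2,0,0],
    [-1,0,0],
    [0,0,0],
  ],
  gripper=[6,6,6,6,6,6],
)

```text
time_s: 17.7
tool_pos: [0.4577, 0.1994, 0.2154]
tool_rot: [179.9, -0.0, -4.5]
force: [0.1, 0.6, 0.3]
grip_width: 0.0602
grasp_force: 0.0
```

```bash
python3 - <<'E'
from h import *
p=eyes.read_camera('scene')
cv2.imwrite('pics/s5.png',cv2.resize(p['pixels'][:,:,::-1],(800,600)))
o=telemetry.get_obs(); print(o['time_s'],o['tool_pos'],o['force'])
E
```

```text
17.75 [0.45880566 0.19908232 0.21551541] [ 0.2825453  -0.19510094 -0.04821768]
```

View pics/s5.png

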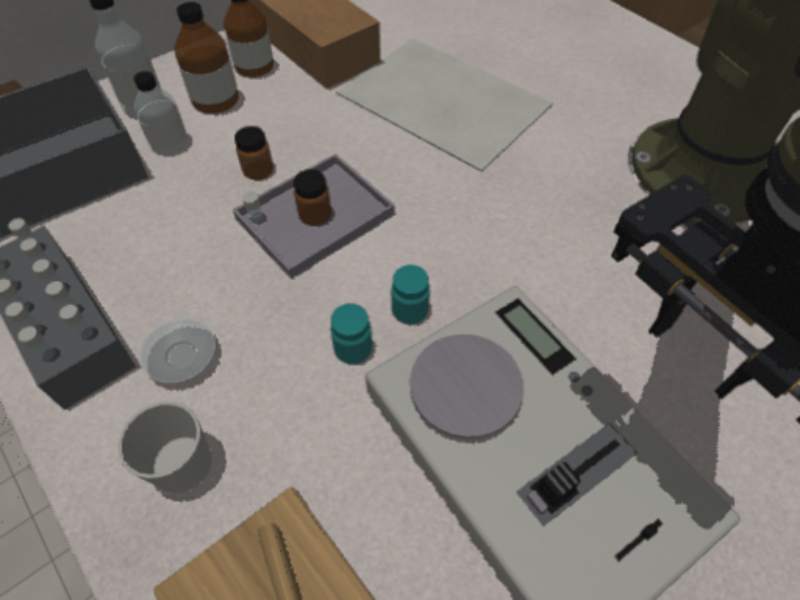

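The picture shows the jar upright in the middle of the tray at (312,197). The lock grip is against the stop at (553,488), and the arm is clear of everything.

```bash
python3 -c "
from cell import env
print(env.sign_off())"
```

```text
the job is handed in; nothing more can be done
None
```

The jar stands upright in the middle of the tray, the transport lock is home against its end stop, and the job was handed in at about 18 s of the 48 s allowed; the hand-in returned no verdict.

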